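# Sort the offcuts beside the mitre saw

### The arm

A 6-joint arm with a two-finger parallel gripper is mounted at the origin on the work surface. World frame = base frame: x ahead of the robot, y to its left, z up, the work surface at z = 0. Lengths are in m, angles in rad, forces in N, time in s.
With the tool pointing down it reaches from about 0.225 to 0.875 m from the base axis. Payload 3.4 kg.
Tool frame: the origin (TCP) lies at the very end of the fingers, on their centre line; the grasp point (between the pads) lies 19 mm behind it (manip.hold_point_z is the distance from the TCP to the grasp point, in m); z points along the fingers, x is the direction in which the jaws open and shut, and the axes are right-handed (so a half turn about z gives the same grasp; the last joint's range is limited). The gripper opens to 85 mm and grips with 20 to 120 N. Pads are 22 mm wide; open, the fingers measure 114 mm over their backs; the gripper's body (76 mm by 85 mm) begins 54 mm behind the grasp point. The pads swing forward as they close: fully open they stand 13 mm farther back than shut.
Start: joints at [-1.241, 0.276, 1.505, -0, 1.361, -0.121], TCP at [0.251, -0.518, 0.231] pointing down, gripper open.
Joint ranges: [-2.89, 2.89], [-0.75, 2.08], [0.22, 2.7], [-1.18, 4.32], [0.11, 2.71], [-2.7, 2.7]. Speed limits (rad/s): [2.57, 2.57, 3.14, 3.14, 3.14, 3.14].

### API

Orientations are given as a unit quaternion [w, x, y, z].
In Python, from rig import manip gives the robot as it stands.
- The arm moves only by the tool apply_moves, never from a script. Its argument "commands" is one flat list of numbers, 6 for each row, row after row: the shift along the tool's x, y, z normalised to -1 to 1, where 1 is 0.03 m, then the turn, a rotation vector about the tool's x, y, z normalised to -1 to 1, where 1 is 0.15 rad. A call has 1 to 20 rows; each row shifts and turns the commanded pose from where the row before left it, along the tool's axes as they then stand; what a row does not reach is not made up. A row lasts 1/10 s, in which the tool goes at most 50 mm and 8.59 degrees, less where a joint would pass 70% of its speed; a pose out of reach is approached as far as the arm can. A call with a number of a shift or a turn outside -1 to 1 is refused whole. A call with a gripper value outside its range is refused whole. "jaw" is the opening, from -1 (shut) to 1 (fully open), set as the call begins (left out, the last holds). The fingers move at their own pace and stop on an object; "newtons" is the grip in N (left out, the last holds). Time passes only in rows, so rows that do not move let the fingers close. It gives the time, the measured TCP pose, the force and the opening at its end, in the units of the state.
- manip.get_state(): the state, without advancing time (a new reading comes with each control period).
- manip.get_image(name): name is "scene" or "top" or "wrist"; returns a dict with "frame" (384x512x3 uint8, red, green, blue), "fx", "fy", "cx", "cy" (pixels), "k1" (the pictures are not rectified: a ray, as slopes to the right and down, at radius r is drawn at 1 + k1 r^2 times it, then the intrinsics apply), "extrinsics" (4x4, takes a point from camera to world coordinates); the wrist camera has in their place "mount" (4x4, takes a point from camera to tool coordinates, whose origin is the TCP and whose axes are the tool frame's). Camera axes: x right, y up, looking along -z (the intrinsics and any distortion apply to the point x, -y, -z); pixel columns grow to the right and rows downward; lengths in m; the calibration is good to about 2 mm. A picture is of the moment at which its call begins: read the wrist's pose just before it. There is no depth.
- manip.sign_off(): hands the job in, once; it reports no verdict.
The state is a dict: "clock": time; "qpos": joint angles; "qd": joint speeds; "effort": joint torques, N m; "position": TCP position; "ee_rot": TCP orientation; "contact_force": force on the tool from outside, world axes, zero at the start; "moment": the same for the moment, N m; "width": finger opening in m.
Only numpy, scipy, OpenCV 4.12 (cv2) and the standard library are available. Lean on these libraries where they do the work, as an engineer would, in place of code of your own. Each camera call takes 0.05 s, during which the arm holds its last target. There are 200 camera calls.

### The job

Sort the five wood offcuts lying on the bench: lay both mitred pieces flat in the rectangular tray, stand the round piece upright in the round tub, and put the two plain rectangular blocks on the balance, one in the middle of each pan, so that it ends level. Do not knock over the glue bottle.

Things in the scene. Friction and masses are not known exactly. Their poses are not given: they have to be found in the camera images.
- block1_mid (a point): Plain rectangular wood block, 60 long (own x) x 40 wide (own y) x 40 high (z), about 68 g, square ends; lies on the bench. Twin of the other block, alike in size and (within 8 %) in weight. The point is its centre, 20 mm above its underside.
- block2_mid (a point): Plain rectangular wood block, 60 long (own x) x 40 wide (own y) x 40 high (z), about 68 g, square ends; lies on the bench. Twin of the other block, alike in size and (within 8 %) in weight. The point is its centre, 20 mm above its underside.
- mitre1_mid (a point): Mitred wood offcut lying flat, 40 high, 35 to 70 g: from above a trapezium, one end square, the other cut at 45 degrees. Two parallel upright faces 35 mm apart: at own y -17.5 (70 long, own x -20 to +50) and own y +17.5 (35 long, own x -20 to +15). The point is midway between these faces, 20 mm from the square end, 20 mm above the underside: pinch it across own y here.
- mitre2_mid (a point): Mitred wood offcut lying flat, 40 high, 35 to 70 g: from above a trapezium, one end square, the other cut at 45 degrees. Two parallel upright faces 35 mm apart: at own y -17.5 (70 long, own x -20 to +50) and own y +17.5 (35 long, own x -20 to +15). The point is midway between these faces, 20 mm from the square end, 20 mm above the underside: pinch it across own y here.
- round1_mid (a point): Short piece of round wood bar standing on end, 40 mm diameter, 50 high, 30 to 65 g. The point is its centre, 25 mm above its underside.
- pan_a (a point): Square steel pan at the left (+y) end of a two-pan balance fixed to the bench; 100 x 100, lip 4 high, 3 thick. Origin: centre of its upper surface, 80 mm above the bench when level; own y along the beam, z normal. Empty it stands level on a weak spring (0.35 N m/rad); one block alone tips it to a stop at 0.14 rad (pan 15 mm down or up); it yields to a light push.
- pan_b (a point): The same pan at the right (-y) end of the balance's beam, 210 mm from the other pan's centre; when this one sinks the other rises. Origin: centre of its upper surface, own y along the beam, z normal. The pivot between the two pans lies lower than the pans.
- tray: Shallow open rectangular dark wooden tray, fixed to the bench, 130 (own x) x 200 (own y) x 25 high outside, walls and floor 6 mm thick. Origin: centre of its underside, on the bench; the inner floor is 6 mm above it. Takes both mitred pieces, side by side.
- tub: Shallow open round black tub, fixed to the bench, 140 mm outside diameter, 30 high, wall 4 mm, floor 5 mm thick. Origin: centre of its underside, on the bench. Takes the round piece.
- glue_mid (a point): Yellow glue bottle with an orange nozzle, standing upright, 56 mm diameter, 145 high, 0.3 kg, loose; to be left standing. The point is on its axis 70 mm above the bench.
There are look-alikes about, which are no part of the job. What is shaped like the part that bears mitre1_mid but green is not meant.

How it is judged:
At the end, for the whole second after the job is handed in: One plain block lies on each pan, its centre within 20 mm of the pan's centre, and the balance is level within 0.06 rad (3.4 degrees); both mitred pieces lie flat on the floor of the tray; the round piece stands upright on the floor of the tub; all are at rest (((horizontal distance between block1_mid and pan_a below 0.02 m and z of block1_mid in the frame of pan_a between 0.012 and 0.03 m and horizontal distance between block2_mid and pan_b below 0.02 m and z of block2_mid in the frame of pan_b between 0.012 and 0.03 m) or (horizontal distance between block1_mid and pan_b below 0.02 m and z of block1_mid in the frame of pan_b between 0.012 and 0.03 m and horizontal distance between block2_mid and pan_a below 0.02 m and z of block2_mid in the frame of pan_a between 0.012 and 0.03 m)) and angle between pan_a's own z axis and vertical below 0.06 rad and x of mitre1_mid in the frame of tray between -0.055 and 0.055 m and y of mitre1_mid in the frame of tray between -0.09 and 0.09 m and z of each of mitre1_mid, mitre2_mid in the frame of tray below 0.034 m and angle between each of mitre1_mid, mitre2_mid, round1_mid's own z axis and vertical below 0.15 rad and x of mitre2_mid in the frame of tray between -0.055 and 0.055 m and y of mitre2_mid in the frame of tray between -0.09 and 0.09 m and horizontal distance between round1_mid and tub below 0.05 m and z of round1_mid in the frame of tub below 0.04 m and linear speed of each of block1, block2, mitre1, mitre2, round1 below 0.02 m/s); the robot touches nothing.
It fails at once if the glue bottle is knocked over (angle between glue_mid's own z axis and vertical above 0.5 rad).
It also fails if it takes over 144 s, if anything falls off the work surface, if the arm or the gripper's body presses on something with over 40 N, if the wrist force passes 120 N, or if a joint passes its speed limit or range.

## Working session

There is one attempt and no reset: what is moved stays moved. The work goes in short steps, Python scripts to look and compute and a tool call to move; the robot and the scene stay as the last step left them, time stands still between calls to the robot, and variables do not carry over. Pictures are saved under pics/ and viewed, about 12 in all and at most 16, crops included, and the job is handed in when it is done.

Besides the shell and the picture viewer there is one more tool, called after "Request:" in YAML: its name, and indented under it one key for each argument. apply_moves: Moves the arm, as the interface text tells. Scaled input: -1 to 1 covers 0.03 m each way for a shift and 0.15 rad each way for a turn. Its arguments: {"type":"object","properties":{"commands":{"type":"array"},"jaw":{"type":"number"},"newtons":{"type":"number"}},"required":["commands"]}

```bash
ls; mkdir -p pics
python3 - <<'E'
from rig import manip
import cv2
s=manip.get_state(); print(s); print(manip.hold_point_z)
for n in("scene","top"):
    d=manip.get_image(n); cv2.imwrite(f"pics/{n}0.png",d["frame"][:,:,::-1])
    print(n,{k:v for k,v in d.items() if k!="frame"})
a=cv2.imread("pics/top0.png");cv2.imwrite("pics/top0x.png",cv2.resize(a,(800,600),interpolation=cv2.INTER_CUBIC))
a=cv2.imread("pics/scene0.png");cv2.imwrite("pics/scene0x.png",cv2.resize(a,(800,600),interpolation=cv2.INTER_CUBIC))
E
```

```text
pics
{'clock': 0.0, 'qpos': array([-1.24101056e+00,  2.76616215e-01,  1.50613799e+00, -1.36389042e-05,
        1.36070156e+00, -1.21015141e-01]), 'qd': array([ 0.00012472,  0.00084542, -0.00255924, -0.00133355,  0.00087141,
        0.00091908]), 'effort': array([ 7.87373283e-04, -4.16770935e+01, -2.45800585e+01, -1.79304843e-04,
        1.06267192e-02,  6.24667422e-06]), 'position': array([ 0.25032966, -0.5170594 ,  0.23042568]), 'ee_rot': array([-5.81309012e-04,  8.47256718e-01, -5.31182818e-01, -7.27957614e-04]), 'contact_force': array([ 0.11202987,  0.4357161 , -0.90652798]), 'moment': array([ 0.01532502, -0.00094606, -0.00220912]), 'width': 0.08544105082330071}
0.0187
scene {'fx': 409.1172275821495, 'fy': 409.1172275821495, 'cx': 254.66855475711978, 'cy': 194.23446100797995, 'k1': -0.10663704056205474, 'extrinsics': array([[-0.28168754, -0.62427216,  0.72865383,  1.24655344],
       [ 0.95940161, -0.19446266,  0.20428611,  0.19945651],
       [ 0.01416583,  0.75661651,  0.65370542,  0.7930353 ],
       [ 0.        ,  0.        ,  0.        ,  1.        ]])}
top {'fx': 346.993917696187, 'fy': 346.993917696187, 'cx': 252.15859327950162, 'cy': 186.67438537080454, 'k1': 0.010659523747344106, 'extrinsics': array([[ 0.00104496,  0.99491054, -0.10075677,  0.40925114],
       [-0.99991894,  0.00231814,  0.01251985,  0.00538225],
       [ 0.0126897 ,  0.10073552,  0.99483231,  0.97275211],
       [ 0.        ,  0.        ,  0.        ,  1.        ]])}
```

View pics/top0x.png

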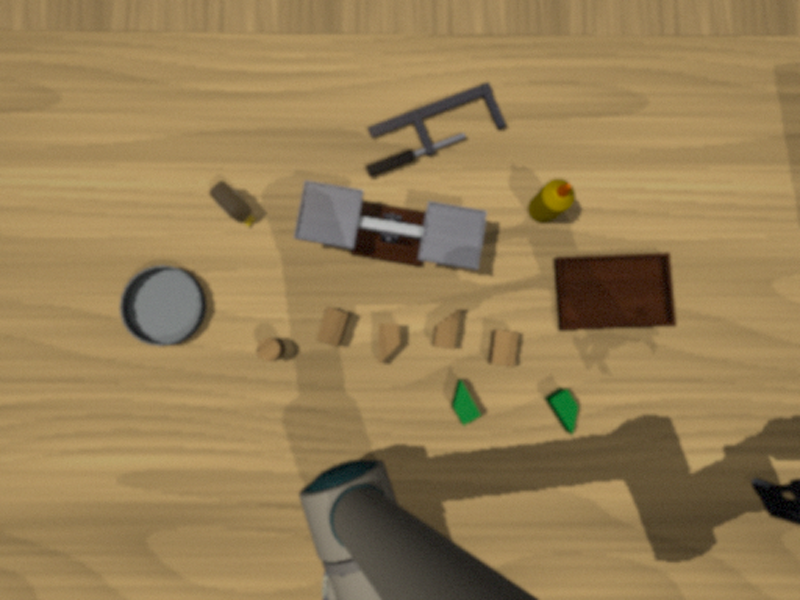

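View pics/scene0x.png

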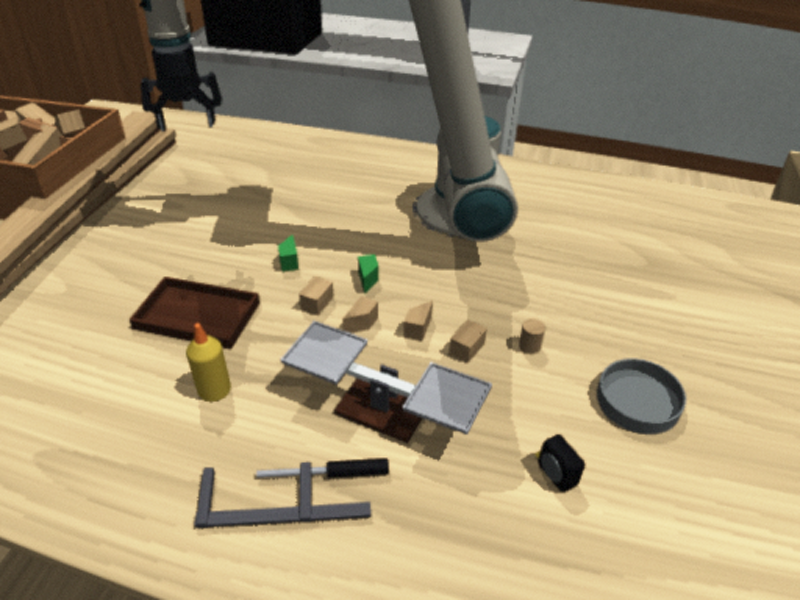

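```bash
cat > h.py <<'E'
from rig import manip
import numpy as np, cv2
from scipy.spatial.transform import Rotation as R
def pose():
    s=manip.get_state(); T=np.eye(4); T[:3,:3]=R.from_quat(np.roll(s["ee_rot"],-1)).as_matrix(); T[:3,3]=s["position"]; return T
def shot(n,f=None):
    T=pose(); d=manip.get_image(n); d["E"]=T@d["mount"] if n=="wrist" else d["extrinsics"]
    if f: cv2.imwrite(f,d["frame"][:,:,::-1])
    return d
def ray(d,uv):
    K=np.array([[d["fx"],0,d["cx"]],[0,d["fy"],d["cy"]],[0,0,1]])
    p=cv2.undistortPoints(np.array(uv,float).reshape(-1,1,2),K,np.array([d["k1"],0,0,0.]))[:,0]
    return d["E"][:3,3],np.c_[p[:,0],-p[:,1],-np.ones(len(p))]@d["E"][:3,:3].T
def plane(d,uv,z):
    o,v=ray(d,uv); return o+v*((z-o[2])/v[:,2])[:,None]
def tri(d1,u1,d2,u2):
    o1,a=ray(d1,u1);o2,b=ray(d2,u2);out=[]
    for p,q in zip(a,b):
        t=np.linalg.lstsq(np.c_[p,-q],o2-o1,rcond=None)[0]
        m,n=o1+t[0]*p,o2+t[1]*q; out.append(np.r_[(m+n)/2,np.linalg.norm(m-n)])
    return np.array(out)
def proj(d,P):
    c=(np.atleast_2d(P)-d["E"][:3,3])@d["E"][:3,:3]; s=np.c_[c[:,0],-c[:,1]]/-c[:,2:]
    s=s*(1+d["k1"]*(s**2).sum(1))[:,None]; return s*[d["fx"],d["fy"]]+[d["cx"],d["cy"]]
def go(xyz,yaw=None):
    """units of shift in the tool axes for a translation at yaw (tool x heading); turn units first"""
    T=pose(); y0=np.arctan2(T[1,0],T[0,0]); 
    if yaw is None: yaw=y0
    dy=(yaw-y0+np.pi)%(2*np.pi)-np.pi
    Rt=np.array([[np.cos(yaw),np.sin(yaw),0],[np.sin(yaw),-np.cos(yaw),0],[0,0,-1]])
    sh=Rt.T@(np.array(xyz)-T[:3,3])/.03
    print("tcp",T[:3,3].round(4),"yaw",round(y0,4),"tilt",T[:2,2].round(4),"| turn z units",round(-dy/.15,3),"shift units",sh.round(3))
E
python3 - <<'E'
from h import *
t=shot("top"); s=.64
P={"round":(271,349,.05),"blkL":(334,325,.04),"mitL":(388,342,.04),"mitR":(447,330,.04),"blkR":(505,346,.04),"panL":(332,215,.08),"panR":(454,236,.08),"tub":(165,306,.0),"tray":(615,291,.01),"glue":(543,210,.03)}
for k,(u,v,z) in P.items(): print(k,plane(t,[(u*s,v*s)],z)[0].round(3))
w=shot("wrist","pics/w0.png"); print(w["fx"],w["cx"],w["cy"],w["k1"],w["mount"].round(3))
go([.32,0,.36],-np.pi/2)
E
```

```text
round [0.405 0.201 0.05 ]
blkL [0.446 0.097 0.04 ]
mitL [0.417 0.004 0.04 ]
mitR [ 0.438 -0.098  0.04 ]
blkR [ 0.411 -0.197  0.04 ]
panL [0.629 0.098 0.08 ]
panR [ 0.594 -0.106  0.08 ]
tub [0.481 0.402 0.   ]
tray [ 0.509 -0.403  0.01 ]
glue [ 0.651 -0.271  0.03 ]
269.00668937724845 256.33781875966463 189.3074693105284 -0.0021232775879903567 [[ 1.    -0.001  0.     0.   ]
 [-0.    -0.952 -0.306 -0.079]
 [ 0.     0.306 -0.952 -0.142]
 [ 0.     0.     0.     1.   ]]
tcp [ 0.2504 -0.5173  0.2308] yaw -1.1199 tilt [-0.0004  0.0011] | turn z units 3.006 shift units [-17.242  -2.319  -4.308]
```

Request:
apply_moves:
  commands: [0,0,-0.3,0,0,1,0,0,-0.3,0,0,1,0,0,-0.04,0,0,1,-1,-0.6,0,0,0,0,-1,-0.6,0,0,0,0,-1,-0.6,0,0,0,0,-1,-0.6,0,0,0,0,-1,-0.6,0,0,0,0,-1,-0.6,0,0,0,0,-1,-0.6,0,0,0,0,-1,-0.6,0,0,0,0,-1,-0.6,0,0,0,0,-1,-0.6,0,0,0,0,-1,-0.6,0,0,0,0,-1,-0.6,0,0,0,0,-1,-0.6,0,0,0,0,-0.9,-0.5,0,0,0,0,0,0,0,0,0,0,0,0,0,0,0,0]
  jaw: 1
  newtons: 40

```text
clock: 2.1
position: [0.499, -0.1001, 0.2502]
ee_rot: [0.001, 0.708, -0.706, -0.0]
contact_force: [-0.1, 0.2, -0.2]
width: 0.0854
```

Run:
```python
from h import *
import pickle
go([.5,.1,.25],-np.pi/2)
w=shot("wrist","pics/w1.png"); pickle.dump(w,open("w1.pkl","wb"))
cv2.imwrite("pics/w1x.png",cv2.resize(w["frame"][:,:,::-1],(800,600),interpolation=cv2.INTER_CUBIC))
```

```text
tcp [ 0.499  -0.1001  0.2502] yaw -1.5682 tilt [-0.0009 -0.0006] | turn z units 0.017 shift units [-6.669 -0.032  0.008]
```

View pics/w1x.png

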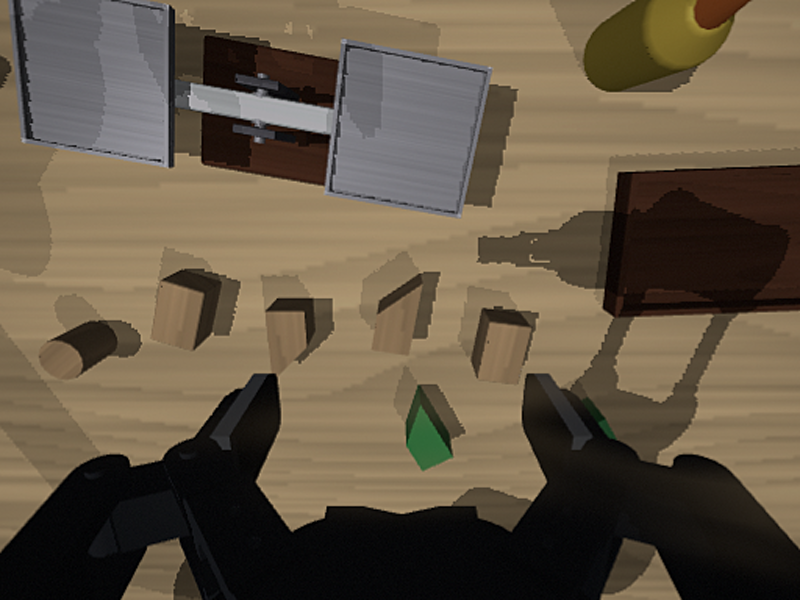

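Wrist view (800x600): round piece at (65,358), plain blocks at (180,310) and (503,345), mitred at (288,335) and (398,320). The look-alikes are green pieces at (428,440) and (598,415), so they are excluded by colour; scrap wood in the crate at left in the scene view is off the bench job. Pans are at (95,80) and (410,128), the tray at (710,240), glue at (640,40).

Request:
apply_moves:
  commands: [-1,0,0,0,0,0,-1,0,0,0,0,0,-1,0,0,0,0,0,-1,0,0,0,0,0,-1,0,0,0,0,0,-1,0,0,0,0,0,-1,0,0,0,0,0,0,0,0,0,0,0,0,0,0,0,0,0]

```text
clock: 3.05
position: [0.4989, 0.1086, 0.2504]
ee_rot: [0.0, 0.707, -0.707, 0.0]
contact_force: [-0.2, -0.4, -0.3]
width: 0.0854
```

Run:
```python
from h import *
import pickle
w=shot("wrist","pics/w2.png"); pickle.dump(w,open("w2.pkl","wb"))
cv2.imwrite("pics/w2x.png",cv2.resize(w["frame"][:,:,::-1],(800,600),interpolation=cv2.INTER_CUBIC))
```

```text
(no output)
```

View pics/w2x.png

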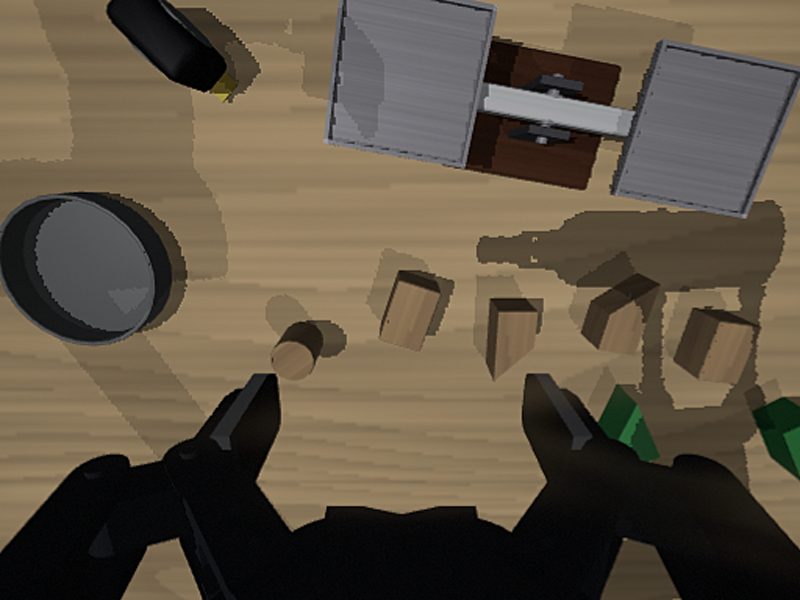

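Run:
```python
from h import *
import pickle
vis=[]
seeds={1:dict(round=(62,360),blkL=(178,315),mitL=(286,330),mitR=(395,325),blkR=(503,348)),
       2:dict(round=(294,360),blkL=(410,312),mitL=(508,335),mitR=(618,320),blkR=(715,345))}
D={i:pickle.load(open(f"w{i}.pkl","rb")) for i in(1,2)}
cor={1:{},2:{}}
for i,d in D.items():
    hsv=cv2.cvtColor(d["frame"],cv2.COLOR_RGB2HSV); im=d["frame"]
    lab=cv2.cvtColor(im,cv2.COLOR_RGB2LAB).astype(int)
    bench=np.median(lab[200:210,240:300].reshape(-1,3),0); print("bench",bench)
    m=np.zeros((386,514),np.uint8)
    for k,(u,v) in seeds[i].items():
        p=(int(u*.64),int(v*.64)); c=lab[p[1],p[0]]
        mk=np.zeros((386,514),np.uint8)
        cv2.floodFill(cv2.GaussianBlur(cv2.cvtColor(im,cv2.COLOR_RGB2LAB),(3,3),0),mk,p,0,(14,4,6),(14,4,6),cv2.FLOODFILL_MASK_ONLY|cv2.FLOODFILL_FIXED_RANGE|(255<<8))
        mk=mk[1:-1,1:-1]; cs,_=cv2.findContours(mk,cv2.RETR_EXTERNAL,cv2.CHAIN_APPROX_NONE); cmax=max(cs,key=cv2.contourArea)
        ap=cv2.approxPolyDP(cmax,4,True)[:,0]
        w=plane(D[i],cmax[:,0]+0.0,.05 if k=="round" else .04)[:,:2]
        print(i,k,c,cv2.contourArea(cmax),np.round(cv2.minAreaRect((w*1000).astype(np.float32))[0],1),np.round(cv2.minAreaRect((w*1000).astype(np.float32))[1],1),round(cv2.minAreaRect((w*1000).astype(np.float32))[2],1))
        m[1:-1,1:-1]|=mk
    o=im[:,:,::-1].copy(); o[m[1:-1,1:-1]>0]=(0,0,255); vis.append(o[150:270])
cv2.imwrite("pics/mask.png",cv2.resize(np.vstack(vis),None,fx=1.56,fy=2,interpolation=0))
```

```text
bench [124. 131. 147.]
1 round [116 134 146] 4197.5 [327.8 179.4] [199.2 175.1] 73.8
1 blkL [129 133 148] 43821.5 [389.8   3.1] [550.  389.9] 77.9
1 mitL [124 133 148] 10097.5 [384.3 163.8] [175.3 373.8] 24.1
1 mitR [123 133 148] 7004.5 [ 402.  -121.4] [142.9 313.3] 18.3
1 blkR [132 133 148] 49962.5 [400.1  -1.5] [555.  350.7] 81.0
bench [126. 132. 148.]
2 round [116 134 146] 619.5 [401.8 230.1] [38.9 91.3] 8.0
2 blkL [126 133 148] 32099.0 [346. 220.] [279.9 679.5] 5.2
2 mitL [116 132 147] 760.5 [414.1   2.5] [38.7 70.7] 87.1
2 mitR [119 133 147] 2456.5 [394.8 -46.5] [117.7 141.1] 4.5
2 blkR [120 133 147] 1846.5 [ 417.3 -171.5] [111.  82.] 5.8
```

View pics/mask.png

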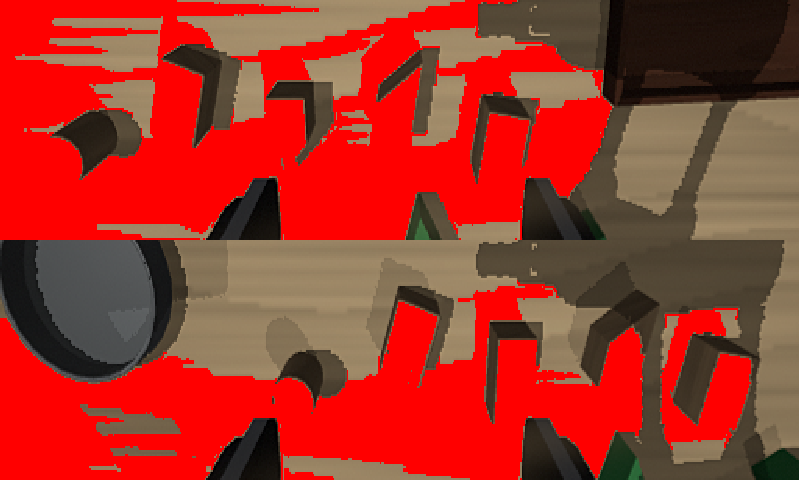

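Wood and bench colours are too close for a mask, so I will pick corners on an enlarged crop and refine them with cornerSubPix.

Run:
```python
import cv2,numpy as np
a=cv2.imread("pics/w1.png")[162:247,20:340];b=cv2.imread("pics/w2.png")[162:247,168:488]
o=cv2.resize(np.vstack([a,b]),None,fx=2.5,fy=2.5,interpolation=cv2.INTER_CUBIC)
for x in range(0,800,50): cv2.putText(o,str(x),(x,8),0,.3,(255,255,255),1); o[8:12,x]=255
for y in range(0,425,25): cv2.putText(o,str(y),(776,y+3),0,.3,(255,255,255),1)
cv2.imwrite("pics/crop1.png",cv2.convertScaleAbs(o,alpha=1.5))
```

```text
(no output)
```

View pics/crop1.png

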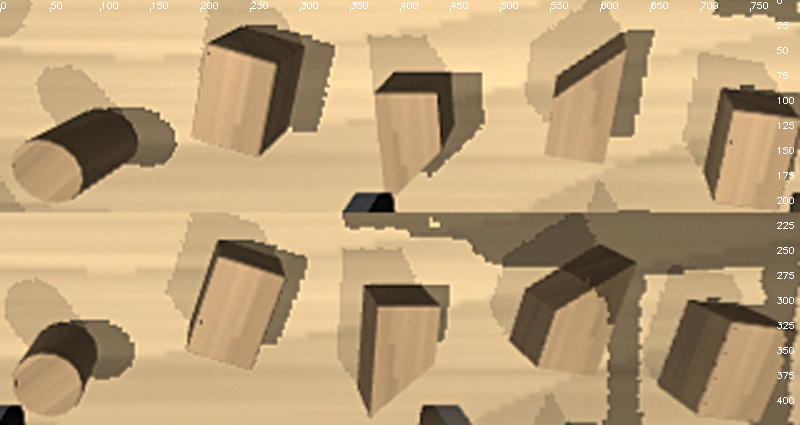

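```bash
cat > corners.py <<'E'
from h import *
import pickle
D={i:pickle.load(open(f"w{i}.pkl","rb")) for i in(1,2)}
A=lambda p:np.array(p,float)/2.5+[20,162]
B=lambda p:(np.array(p,float)-[0,212.5])/2.5+[168,162]
C={"blkL":(A([(205,48),(278,65),(258,156),(190,136)]),B([(220,254),(286,276),(252,368),(187,349)])),
"mitL":(A([(376,94),(438,93),(438,150),(390,197)]),B([(374,305),(440,305),(438,354),(372,416)])),
"mitR":(A([(554,98),(626,45),(604,162),(545,154)]),B([(563,315),(636,262),(603,375),(540,366)])),
"blkR":(np.array([(487,324),(532,329),(520,383),(477,377)])*.64,np.array([(717.5,319),(757,325),(742,383),(698,378)])*.64)}
for k,(a,b) in C.items():
    r=[]
    for i,p in((1,a),(2,b)):
        g=cv2.cvtColor(D[i]["frame"],cv2.COLOR_RGB2GRAY)
        q=cv2.cornerSubPix(g,p.astype(np.float32).reshape(-1,1,2).copy(),(3,3),(-1,-1),(3,30,.02))[:,0]
        mv=np.linalg.norm(q-p,axis=1); q=np.where(mv[:,None]<2.5,q,p); r.append(q)
    t=tri(D[1],r[0],D[2],r[1]); print(k,"z",t[:,2].round(4),"gap",t[:,3].round(4))
    for i in(1,2):
        w=plane(D[i],r[i-1],.04)[:,:2]; e=np.roll(w,-1,0)-w
        print("  v",i,w.round(4).tolist(),"len",np.linalg.norm(e,axis=1).round(4),"ang",np.degrees(np.arctan2(e[:,1],e[:,0])).round(1))
t=tri(D[1],A([(47,169.5)]),D[2],B([(48,383)]));print("round",t.round(4))
E
python3 corners.py
```

```text
blkL z [0.0408 0.0382 0.0388 0.0367] gap [0.0015 0.0003 0.0001 0.0044]
  v 1 [[0.478, 0.1092], [0.4667, 0.0729], [0.4111, 0.0909], [0.4216, 0.1267]] len [0.038  0.0584 0.0372 0.0591] ang [-107.3  162.    73.7  -17.2]
  v 2 [[0.4796, 0.1086], [0.467, 0.0739], [0.411, 0.0917], [0.4263, 0.1281]] len [0.0369 0.0588 0.0395 0.0567] ang [-109.9  162.4   67.2  -20.1]
mitL z [0.0398 0.0396 0.0451 0.0339] gap [0.0001 0.0005 0.005  0.0072]
  v 1 [[0.4501, 0.0209], [0.4497, -0.0143], [0.4149, -0.0131], [0.3882, 0.0169]] len [0.0353 0.0348 0.0401 0.062 ] ang [-90.8 178.  131.6   3.7]
  v 2 [[0.45, 0.0211], [0.4502, -0.0141], [0.4205, -0.0159], [0.3802, 0.0208]] len [0.0351 0.0298 0.0545 0.0698] ang [ -89.7 -176.4  137.6    0.2]
mitR z [0.0473 0.039  0.0518 0.0393] gap [0.0031 0.0001 0.0031 0.0004]
  v 1 [[0.4476, -0.079], [0.4759, -0.1188], [0.4068, -0.1073], [0.4135, -0.0731]] len [0.0488 0.0701 0.0348 0.0346] ang [-54.6 170.6  78.9  -9.7]
  v 2 [[0.4443, -0.0836], [0.4758, -0.1182], [0.4103, -0.114], [0.413, -0.0728]] len [0.0467 0.0656 0.0413 0.0331] ang [-47.6 176.3  86.3 -19.1]
blkR z [0.0383 0.0314 0.0425 0.0384] gap [0.0002 0.0051 0.0003 0.0006]
  v 1 [[0.4406, -0.1804], [0.4314, -0.2203], [0.3782, -0.2135], [0.3832, -0.1727]] len [0.041  0.0537 0.0412 0.0579] ang [-103.   172.8   83.    -7.6]
  v 2 [[0.4409, -0.1793], [0.4368, -0.2139], [0.3778, -0.2151], [0.3825, -0.1719]] len [0.0348 0.059  0.0435 0.0588] ang [ -96.7 -178.8   83.9   -7.3]
round [[4.070e-01 2.053e-01 5.010e-02 2.000e-04]]
```

Run:
```python
from h import *
import pickle
D={i:pickle.load(open(f"w{i}.pkl","rb")) for i in(1,2)}
def sub(i,p,s=.64):
    p=np.array(p,float)*s; d=D[i] if i in D else i
    g=cv2.cvtColor(d["frame"],cv2.COLOR_RGB2GRAY)
    q=cv2.cornerSubPix(g,p.astype(np.float32).reshape(-1,1,2).copy(),(3,3),(-1,-1),(3,30,.02))[:,0]
    return np.where(np.linalg.norm(q-p,axis=1)[:,None]<2.5,q,p)
t=tri(D[1],sub(1,[(343,40),(490,68),(461,216),(326,193)]),D[2],sub(2,[(660,40),(799,70),(747,217),(613,192)]));print("panR",t.round(4),t[:,:3].mean(0).round(4),np.linalg.norm(t[:,:2]-np.roll(t[:,:2],-1,0),axis=1).round(4))
t=tri(D[1],sub(1,[(172,6),(171,165),(22,141)]),D[2],sub(2,[(495,8),(465,166),(327,142)]));print("panL",t.round(4),((t[0]+t[2])/2).round(4),np.linalg.norm(t[1:,:2]-t[:-1,:2],axis=1).round(4))
# tray: top view rim corners and scene rim corners
T=shot("top");S=shot("scene");D["t"]=T;D["s"]=S
a=sub("t",[(555,258),(669,254),(675,326),(558,330)]);b=sub("s",[(235,343),(132,322),(170,280),(260,294)])
t=plane(T,a,.025);print("tray top",t.round(4),t.mean(0).round(4),np.linalg.norm(t-np.roll(t,-1,0),axis=1).round(3))
print("tray w1 left rim corners",plane(D[1],np.array([(617,173)])*.64,.025).round(4),plane(D[1],np.array([(604,312)])*.64,.025).round(4))
t=tri(T,a,S,b);print("tray tri",t.round(4),t.mean(0).round(4))
# tub dark ring mask in top view and w2 rim
hsv=cv2.cvtColor(T["frame"],cv2.COLOR_RGB2HSV);m=((hsv[...,1]<75)&(hsv[...,2]<140)).astype(np.uint8);m[:, 150:]=0;m[:160]=0;m[240:]=0;m[:,:60]=0
c=max(cv2.findContours(m,0,1)[0],key=cv2.contourArea);(u,v),r=cv2.minEnclosingCircle(c);print("tub",u/.64,v/.64,r,plane(T,[(u,v)],.03).round(4),"r",r/T["fx"]*.945)
p=np.array([(0,245),(85,192),(170,285),(105,345)])*.64
print("tub w2",plane(D[2],p,.03).round(4))
```

```text
panR [[ 6.531e-01 -6.240e-02  8.020e-02  1.000e-03]
 [ 6.366e-01 -1.599e-01  7.760e-02  8.000e-04]
 [ 5.392e-01 -1.446e-01  8.090e-02  1.000e-04]
 [ 5.546e-01 -4.570e-02  7.670e-02  9.000e-04]] [ 0.5959 -0.1032  0.0789] [0.0989 0.0986 0.1001 0.0999]
panL [[6.716e-01 4.890e-02 7.820e-02 2.700e-03]
 [5.724e-01 6.380e-02 8.140e-02 1.000e-04]
 [5.905e-01 1.566e-01 8.930e-02 1.400e-03]] [0.631  0.1028 0.0838 0.002 ] [0.1003 0.0945]
tray top [[ 0.5648 -0.2878  0.025 ]
 [ 0.576  -0.4935  0.025 ]
 [ 0.448  -0.4983  0.025 ]
 [ 0.4394 -0.2939  0.025 ]] [ 0.5071 -0.3934  0.025 ] [0.206 0.128 0.205 0.125]
tray w1 left rim corners [[ 0.5684 -0.282   0.025 ]] [[ 0.4442 -0.2898  0.025 ]]
tray tri [[ 0.5653 -0.2876  0.0158  0.0059]
 [ 0.5757 -0.4925  0.019   0.0077]
 [ 0.4463 -0.4951  0.0179  0.0129]
 [ 0.4404 -0.297   0.0263  0.007 ]] [ 0.5069 -0.393   0.0198  0.0084]
tub 182.03125 305.42919635772705 48.1114616394043 [[0.4799 0.3606 0.03  ]] r 0.13102630602604554
tub w2 [[0.5074 0.4578 0.03  ]
 [0.5524 0.3732 0.03  ]
 [0.4711 0.3153 0.03  ]
 [0.4122 0.3864 0.03  ]]
```

Request:
apply_moves:
  commands: [-0.8,0.77,0,0,0,0,-0.8,0.77,0,0,0,0,-0.8,0.77,0,0,0,0,-0.8,0.77,0.5,0,0,0,0,0,1,0,0,0,0,0,1,0,0,0,0,0,1,0,0,0,0,0,1,0,0,0,0,0,1,0,0,0,0,0,1,0,0,0,0,0,1,0,0,0,0,0,0.4,0,0,0,0,0,0,0,0,0,0,0,0,0,0,0]

```text
clock: 4.6
position: [0.4072, 0.2049, 0.0137]
ee_rot: [0.0, -0.707, 0.707, -0.0]
contact_force: [-0.2, 0.2, -0.3]
width: 0.0856
```

Request:
apply_moves:
  commands: [0,0,0,0,0,0,0,0,0,0,0,0,0,0,0,0,0,0,0,0,0,0,0,0,0,0,0,0,0,0,0,0,0,0,0,0,0,0,0,0,0,0,0,0,0,0,0,0,0,0,0,0,0,0,0,0,0,0,0,0]
  jaw: -1
  newtons: 30

```text
clock: 5.6
position: [0.4071, 0.2057, 0.0143]
ee_rot: [-0.001, 0.707, -0.707, 0.0]
contact_force: [-0.3, -0.6, 6.4]
width: 0.0392
```

Request:
apply_moves:
  commands: [0,0,-1,0,0,0,0,0,-1,0,0,0,0,0,-1,0,0,0,0,0,-1,0,0,0,-0.87,-0.36,0,0,0,0,-0.87,-0.36,0,0,0,0,-0.87,-0.36,0,0,0,0,-0.87,-0.36,0,0,0,0,-0.87,-0.36,0,0,0,0,-0.87,-0.36,0,0,0,0,-0.87,-0.36,0,0,0,0,0,0,0,0,0,0,0,0,0,0,0,0]

```text
clock: 6.9
position: [0.4815, 0.3883, 0.1328]
ee_rot: [0.001, 0.708, -0.706, 0.0]
contact_force: [-1.4, -0.6, -0.3]
width: 0.0395
```

Run:
```python
from h import *
go([.482,.388,.022],-np.pi/2); print(manip.get_state()["width"])
w=shot("wrist"); cv2.imwrite("pics/w3x.png",w["frame"][:,:,::-1])
```

```text
tcp [0.4815 0.3883 0.1328] yaw -1.5689 tilt [-0.0011 -0.0013] | turn z units 0.013 shift units [ 0.011 -0.017  3.695]
0.03948686664373717
```

View pics/w3x.png

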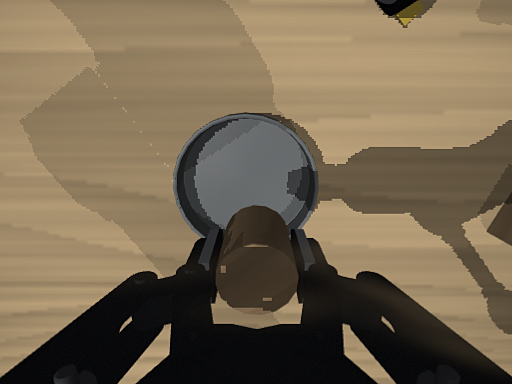

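Request:
apply_moves:
  commands: [-0.2,0,1,0,0,0,0,0,1,0,0,0,0,0,1,0,0,0,0,0,0.5,0,0,0,0,0,0.2,0,0,0,0,0,0,0,0,0,0,0,0,0,0,0]

```text
clock: 7.65
position: [0.4826, 0.3943, 0.0235]
ee_rot: [-0.001, 0.707, -0.707, 0.0]
contact_force: [-0.0, 0.5, -0.1]
width: 0.0391
```

Request:
apply_moves:
  commands: [0,0,0,0,0,0,0,0,0,0,0,0,0,0,0,0,0,0,0,0,0,0,0,0,0,0,0,0,0,0,0,0,0,0,0,0,0,0,-1,0,0,0,0,0,-1,0,0,0,0,0,-1,0,0,0,0,0,-1,0,0,0,0,0,0,0,0,0,0,0,0,0,0,0]
  jaw: 0.3

```text
clock: 8.85
position: [0.4822, 0.3944, 0.1431]
ee_rot: [-0.001, 0.707, -0.707, 0.0]
contact_force: [-0.5, -0.3, -0.9]
width: 0.0556
```

Run:
```python
from h import *
go([.445,.100,.16],np.radians(-107.5)); w=shot("wrist","pics/w4.png")
```

```text
tcp [0.4822 0.3944 0.1431] yaw -1.5699 tilt [0.0012 0.0007] | turn z units 2.042 shift units [ 9.733 -1.769 -0.565]
```

View pics/w4.png

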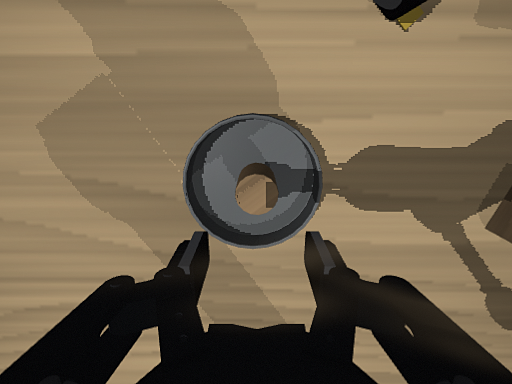

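The round piece stands upright in the tub at (256,190). Next is the left block.

Request:
apply_moves:
  commands: [0,0,0,0,0,1,0,0,0,0,0,1,0.97,-0.18,0,0,0,0,0.97,-0.18,0,0,0,0,0.97,-0.18,0,0,0,0,0.97,-0.18,0,0,0,0,0.97,-0.18,0,0,0,0,0.97,-0.18,0,0,0,0,0.97,-0.18,0,0,0,0,0.97,-0.18,0,0,0,0,0.97,-0.18,0,0,0,0,0.97,-0.15,0,0,0,0,0,0,1,0,0,0,0,0,1,0,0,0,0,0,1,0,0,0,0,0,1,0,0,0,0,0,0.2,0,0,0,0,0,0,0,0,0,0,0,0,0,0,0]
  jaw: 1

```text
clock: 10.8
position: [0.4475, 0.1006, 0.0169]
ee_rot: [0.0, -0.594, 0.805, -0.0]
contact_force: [0.2, -0.2, 0.2]
width: 0.0854
```

Request:
apply_moves:
  commands: [0,0,0,0,0,0,0,0,0,0,0,0,0,0,0,0,0,0,0,0,0,0,0,0,0,0,0,0,0,0,0,0,0,0,0,0,0,0,0,0,0,0,0,0,0,0,0,0,0,0,0,0,0,0,0,0,0,0,0,0]
  jaw: -1
  newtons: 30

```text
clock: 11.8
position: [0.4476, 0.1007, 0.0174]
ee_rot: [0.001, -0.594, 0.805, -0.0]
contact_force: [-1.0, 1.3, 7.2]
width: 0.0398
```

Run:
```python
from h import *
T=pose();print(T[:3,3],manip.get_state()["width"]); go([.631,.103,.18],np.radians(-9.6));
```

```text
[0.44761983 0.10066484 0.01735322] 0.03976182219003139
tcp [0.4476 0.1007 0.0174] yaw -1.8699 tilt [0.0017 0.0001] | turn z units -11.349 shift units [ 6.014 -1.096 -5.422]
```

Request:
apply_moves:
  commands: [0,0,-1,0,0,0,0,0,-1,0,0,0,0,0,-1,0,0,-1,0,0,-1,0,0,-1,0,0,-1,0,0,-1,0,0,-0.5,0,0,-1,0,0,0,0,0,-1,0,0,0,0,0,-1,0,0,0,0,0,-1,0,0,0,0,0,-1,0,0,0,0,0,-1,0,0,0,0,0,-1,0,0,0,0,0,-1,0,0,0,0,0,-0.35,0,0,0,0,0,0]

```text
clock: 13.3
position: [0.4466, 0.1006, 0.1813]
ee_rot: [0.0, 0.996, -0.084, -0.0]
contact_force: [-0.5, 0.3, -0.2]
width: 0.0392
```

Request:
apply_moves:
  commands: [1,-0.2,0,0,0,0,1,-0.2,0,0,0,0,1,-0.2,0,0,0,0,1,-0.2,0,0,0,0,1,-0.2,0,0,0,0,1,-0.2,0,0,0,0,0,0,0,0,0,0,0,0,0,0,0,0]

```text
clock: 14.1
position: [0.6301, 0.106, 0.1806]
ee_rot: [0.0, 0.996, -0.084, -0.001]
contact_force: [-0.7, 1.3, -0.2]
width: 0.039
```

Run:
```python
from h import *
import pickle
go([.6314,.1056,.098],np.radians(-9.6)); w=shot("wrist","pics/w5.png");pickle.dump(w,open("w5.pkl","wb"))
```

```text
tcp [0.6301 0.106  0.1806] yaw -0.1685 tilt [-0.0022 -0.0002] | turn z units -0.007 shift units [0.044 0.006 2.753]
```

View pics/w5.png

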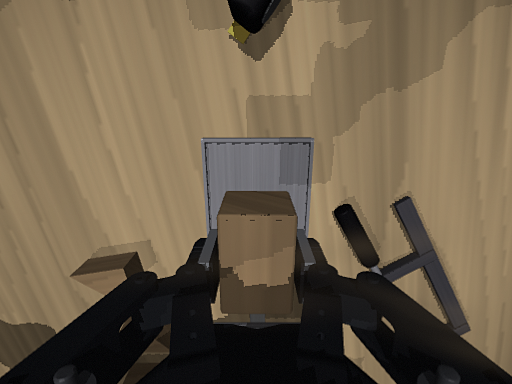

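Run:
```python
from h import *
import pickle
w=pickle.load(open("w5.pkl","rb")); w.update({}) 
a=plane(w,[(202,138),(314,138),(258,138)],.084); T=pose()
yt=np.array([-T[0,1],-T[1,1]])  # -tool y = beam outward
print(a.round(4),np.linalg.norm(a[0]-a[1])); c=a[:2].mean(0)[:2]-.05*yt; print("pan centre",c, "rel tcp in tool x, beam:",(c-T[:2,3])@T[:2,0],(c-T[:2,3])@yt)
z0=T[2,3]-.0174
for uv,z in(((222,191.5),z0),((290,191.5),z0),((219,216),z0+.04),((295,216),z0+.04)):
    p=plane(w,[uv],z)[0][:2]-T[:2,3]; print("block end rel",(p@T[:2,0]).round(4),(p@yt).round(4))
```

```text
[[0.5915 0.162  0.084 ]
 [0.6884 0.1456 0.084 ]
 [0.64   0.1538 0.084 ]] 0.09834128071024544
pan centre [0.63156697 0.10453781] rel tcp in tool x, beam: 0.0023846715833344286 -0.0011308606848531365
block end rel -0.0202 0.0256
block end rel 0.0221 0.0256
block end rel -0.0167 0.0264
block end rel 0.0199 0.0265
```

Request:
apply_moves:
  commands: [0.08,-0.1,0.9,0,0,0,0,0,0.9,0,0,0,0,0,0.8,0,0,0,0,-0.03,0.15,0,0,0,0,-0.03,0.15,0,0,0,0,-0.04,0.15,0,0,0,0,0,0,0,0,0,0,0,0,0,0,0]

```text
clock: 14.95
position: [0.6343, 0.1117, 0.091]
ee_rot: [-0.0, 0.996, -0.084, 0.001]
contact_force: [-0.9, 0.5, 0.1]
width: 0.0395
```

Request:
apply_moves:
  commands: [0,0,0,0,0,0,0,0,0,0,0,0,0,0,0,0,0,0,0,0,0,0,0,0,0,0,0,0,0,0,0,0,0,0,0,0]
  jaw: 0.2

```text
clock: 15.55
position: [0.6338, 0.1115, 0.0899]
ee_rot: [0.0, 0.996, -0.084, -0.0]
contact_force: [-0.4, 0.2, 0.4]
width: 0.0514
```

Request:
apply_moves:
  commands: [0,0,-0.5,0,0,0,0,0,-1,0,0,0,0,0,-1,0,0,0,0,0,-1,0,0,0,0,0,-0.5,0,0,0,0,0,0,0,0,0,0,0,0,0,0,0]

```text
clock: 16.25
position: [0.6335, 0.1115, 0.2095]
ee_rot: [0.0, 0.996, -0.084, -0.0]
contact_force: [-0.3, -0.4, 0.5]
width: 0.0513
```

Run:
```python
from h import *
import pickle
w=shot("wrist","pics/w6.png");pickle.dump(w,open("w6.pkl","wb"))
go([.4094,-.197,.18],np.radians(-97.5))
```

```text
tcp [0.633  0.1115 0.2087] yaw -0.1675 tilt [-0.0022 -0.0002] | turn z units 10.228 shift units [11.168  6.048  0.956]
```

View pics/w6.png

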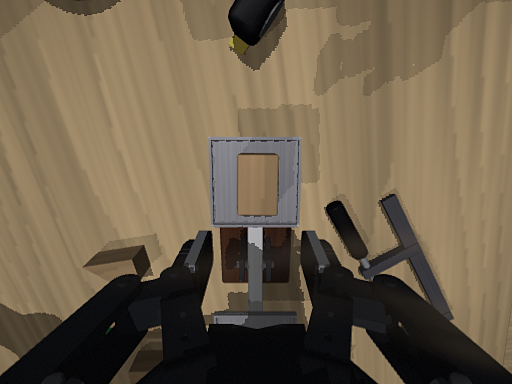

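```bash
cat > panrel.py <<'E'
from h import *
def panrel(w,pan,blk,c,out,tilt,z0):
    """block centre minus pan centre in the pan's frame (across, outward); tilt>0 = outer end down"""
    out=np.r_[out,0]; n=np.cos(tilt)*np.array([0,0,1])+np.sin(tilt)*out; yv=np.cos(tilt)*out-np.sin(tilt)*np.array([0,0,1]); xv=np.cross(yv,n)
    p0=np.r_[c,z0]; r=[]
    for uv,h in((pan,.004),(blk,.04)):
        o,v=ray(w,uv); q=o+v*(((p0+h*n-o)@n)/(v@n))[:,None]-p0; r.append(np.c_[q@xv,q@yv]); print((r[-1]*1000).round(1).tolist())
    d=(r[1].mean(0)-r[0].mean(0))*1000; print("block rel pan mm (across,outward)",d.round(1))
E
python3 - <<'E'
from panrel import *
import pickle
w=pickle.load(open("w6.pkl","rb"))
panrel(w,[(211,138),(299.5,138),(299.5,226.5),(212,226.5)],[(237,153.5),(279,153.5),(279,216.5),(237,216.5)],[.632,.105],[.167,.986],.14,.065)
E
```

```text
[[-47.6, 49.2], [46.6, 49.3], [49.4, -48.7], [-49.2, -48.8]]
[[-17.5, 34.2], [22.1, 34.2], [23.0, -27.1], [-18.2, -27.1]]
block rel pan mm (across,outward) [2.5 3.3]
```

Request:
apply_moves:
  commands: [0,0,0,0,0,1,0,0,0,0,0,1,0,0,0,0,0,1,0,0,0,0,0,1,0,0,0,0,0,1,0,0,0,0,0,1,0,0,0,0,0,1,0,0,0,0,0,1,0,0,0,0,0,1,0,0,0,0,0,1,0,0,0,0,0,0.23,0,0,0,0,0,0]
  jaw: 1

```text
clock: 17.5
position: [0.6329, 0.1115, 0.208]
ee_rot: [-0.001, -0.659, 0.752, 0.001]
contact_force: [-0.3, -1.2, -0.2]
width: 0.085
```

Request:
apply_moves:
  commands: [1,0.54,0,0,0,0,1,0.54,0,0,0,0,1,0.54,0,0,0,0,1,0.54,0,0,0,0,1,0.54,0,0,0,0,1,0.54,0,0,0,0,1,0.54,0,0,0,0,1,0.54,0,0,0,0,1,0.54,0,0,0,0,1,0.54,0,0,0,0,1,0.54,0,0,0,0,0.17,0.1,0,0,0,0,0,0,0,0,0,0,0,0,0,0,0,0]

```text
clock: 18.9
position: [0.4106, -0.1963, 0.2096]
ee_rot: [0.0, -0.659, 0.752, 0.0]
contact_force: [0.3, -0.6, 0.5]
width: 0.0854
```

Run:
```python
from h import *
go([.4094,-.197,.017],np.radians(-97.5))
```

```text
tcp [ 0.4106 -0.1963  0.2096] yaw -1.7018 tilt [-0.0001  0.0011] | turn z units -0.001 shift units [0.027 0.035 6.42 ]
```

Request:
apply_moves:
  commands: [0,0.04,1,0,0,0,0,0,1,0,0,0,0,0,1,0,0,0,0,0,1,0,0,0,0,0,1,0,0,0,0,0,1,0,0,0,0,0,0.4,0,0,0,0,0,0,0,0,0,0,0,0,0,0,0]

```text
clock: 19.8
position: [0.4099, -0.1962, 0.018]
ee_rot: [0.0, -0.66, 0.751, 0.0]
contact_force: [0.3, 0.7, 0.1]
width: 0.0855
```

Request:
apply_moves:
  commands: [0,0,0,0,0,0,0,0,0,0,0,0,0,0,0,0,0,0,0,0,0,0,0,0,0,0,0,0,0,0,0,0,0,0,0,0,0,0,0,0,0,0,0,0,0,0,0,0,0,0,0,0,0,0,0,0,0,0,0,0]
  jaw: -1

```text
clock: 20.8
position: [0.4097, -0.1971, 0.0188]
ee_rot: [0.0, -0.659, 0.752, -0.001]
contact_force: [-0.1, 2.7, 5.8]
width: 0.0394
```

Request:
apply_moves:
  commands: [0,0,-1,0,0,0,0,0,-1,0,0,0,0,0,-1,0,0,-1,0,0,-1,0,0,-1,0,0,-1,0,0,-1,0,0,-1,0,0,-1,0,0,0,0,0,-1,0,0,0,0,0,-1,0,0,0,0,0,-1,0,0,0,0,0,-1,0,0,0,0,0,-1,0,0,0,0,0,-1,0,0,0,0,0,-0.22,0,0,0,0,0,0,0,0,0,0,0,0]

```text
clock: 22.3
position: [0.4089, -0.1967, 0.1979]
ee_rot: [-0.0, 0.996, -0.085, -0.0]
contact_force: [0.9, -0.3, -0.7]
width: 0.0393
```

Run:
```python
from h import *
go([.596,-.103,.197],np.radians(-9.6))
```

```text
tcp [ 0.4089 -0.1967  0.1979] yaw -0.17 tilt [-0.0002  0.0001] | turn z units -0.016 shift units [ 5.628 -4.121  0.029]
```

Request:
apply_moves:
  commands: [0.94,-0.69,0,0,0,0,0.94,-0.69,0,0,0,0,0.94,-0.69,0,0,0,0,0.94,-0.69,0,0,0,0,0.94,-0.69,0,0,0,0,0.94,-0.69,0,0,0,0,0,0,0,0,0,0,0,0,0,0,0,0]

```text
clock: 23.1
position: [0.5967, -0.1024, 0.1973]
ee_rot: [0.0, 0.996, -0.084, -0.001]
contact_force: [-0.5, -0.0, -1.2]
width: 0.0393
```

Run:
```python
from h import *
import pickle
go([.596,-.103,.197],np.radians(-9.6))
w=shot("wrist","pics/w7.png");pickle.dump(w,open("w7.pkl","wb"))
```

```text
tcp [ 0.5967 -0.1024  0.1973] yaw -0.1682 tilt [-0.0018 -0.0001] | turn z units -0.004 shift units [-0.019  0.022  0.009]
```

View pics/w7.png

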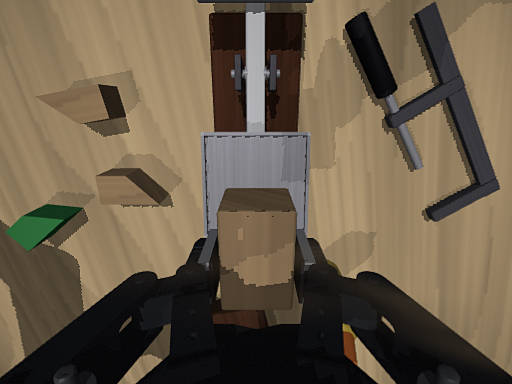

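Run:
```python
from h import *
import pickle
w=pickle.load(open("w7.pkl","rb")); T=pose(); yt=np.array([-T[0,1],-T[1,1]])
f=lambda uv,z:(lambda p:((p@T[:2,0]).round(4),(p@yt).round(4)))(plane(w,[uv],z)[0][:2]-T[:2,3])
z0=T[2,3]-.018
for uv,z in(((224,188.5),z0),((289,188.5),z0),((218,213),z0+.04),((295,213),z0+.04)): print("blk",f(uv,z))
print("pan inner edge",f((203,133.5),.092),f((309.5,133.5),.092))
c=np.array([.596,-.103])-T[:2,3]; print("level pan centre rel",c@T[:2,0],c@yt)
```

```text
blk (np.float64(-0.0191), np.float64(0.0278))
blk (np.float64(0.0214), np.float64(0.0278))
blk (np.float64(-0.0173), np.float64(0.0281))
blk (np.float64(0.0198), np.float64(0.0282))
pan inner edge (np.float64(-0.0475), np.float64(0.0522)) (np.float64(0.049), np.float64(0.0523))
level pan centre rel 8.632460486867658e-05 -0.00016918056330313805
```

Request:
apply_moves:
  commands: [0,0.03,0.9,0,0,0,0,0,0.9,0,0,0,0,0,0.5,0,0,0,0,0,0.25,0,0,0,0,0,0.25,0,0,0,0,0,0.25,0,0,0,0,0,0.25,0,0,0,0,0,0,0,0,0,0,0,0,0,0,0]

```text
clock: 24.05
position: [0.5967, -0.1036, 0.0992]
ee_rot: [-0.0, 0.996, -0.084, 0.0]
contact_force: [1.3, 0.6, 0.6]
width: 0.0393
```

Run:
```python
from h import *
go([.596,-.103,.0985],np.radians(-9.6)); print(manip.get_state()["contact_force"])
w=shot("wrist","pics/w8.png");S=shot("scene");c=S["frame"][190:300,150:350]
cv2.imwrite("pics/m8.png",np.vstack([cv2.resize(w["frame"],(400,300)),cv2.resize(c,(400,220))])[:,:,::-1])
```

```text
tcp [ 0.5967 -0.1036  0.0992] yaw -0.169 tilt [0.     0.0001] | turn z units -0.009 shift units [-0.026 -0.016  0.022]
[1.31337178 0.55685444 0.58944318]
```

View pics/m8.png

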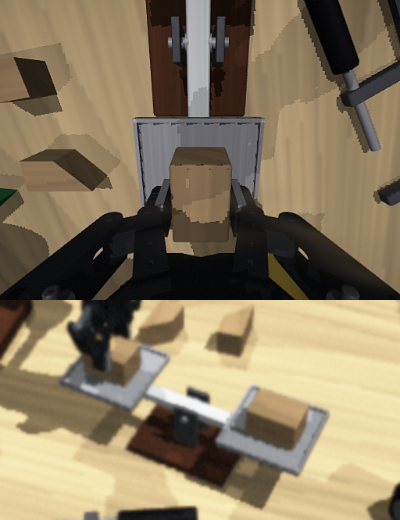

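Request:
apply_moves:
  commands: [0,0,0,0,0,0,0,0,0,0,0,0,0,0,0,0,0,0,0,0,0,0,0,0,0,0,0,0,0,0,0,0,0,0,0,0]
  jaw: 0.2

```text
clock: 24.75
position: [0.5967, -0.1037, 0.099]
ee_rot: [0.0, 0.996, -0.084, 0.0]
contact_force: [0.2, 1.0, -0.9]
width: 0.0513
```

Request:
apply_moves:
  commands: [0,0,-0.5,0,0,0,0,0,-1,0,0,0,0,0,-1,0,0,0,0,0,-1,0,0,0,0,0,-0.5,0,0,0,0,0,0,0,0,0,0,0,0,0,0,0]

```text
clock: 25.45
position: [0.5963, -0.1036, 0.2186]
ee_rot: [-0.0, 0.996, -0.084, -0.0]
contact_force: [-0.4, -0.3, 0.3]
width: 0.0511
```

Run:
```python
from h import *
import pickle
w=shot("wrist","pics/w9.png");pickle.dump(w,open("w9.pkl","wb"));S=shot("scene","pics/s9.png");pickle.dump(S,open("s9.pkl","wb"));c=S["frame"][190:300,150:350]
cv2.imwrite("pics/m9.png",np.vstack([w["frame"][:230],cv2.resize(c,(512,282))])[:,:,::-1])
go([.4297,-.0933,.216],np.radians(-99.4))
```

```text
tcp [ 0.5958 -0.1034  0.2174] yaw -0.169 tilt [-0.0028  0.0008] | turn z units 10.439 shift units [0.57  5.516 0.047]
```

View pics/m9.png

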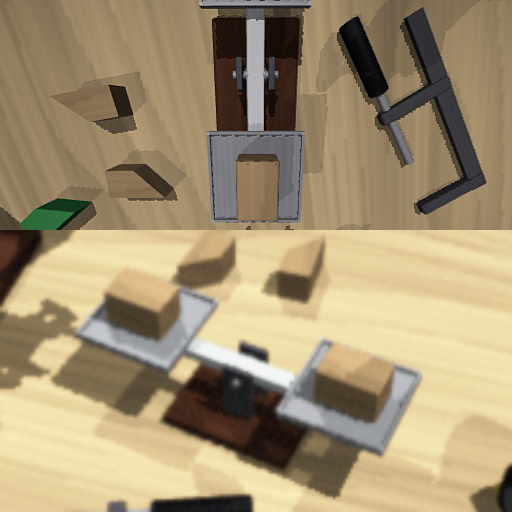

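```bash
cat > level.py <<'E'
from panrel import *
import pickle,sys
S=pickle.load(open(sys.argv[1],"rb"))
a=cv2.imread("pics/scene0.png",0);b=cv2.cvtColor(S["frame"],cv2.COLOR_RGB2GRAY)
out=np.array([.167,.986]);xv=np.array([.986,-.167])
def P(t): # outer/inner corners, rolling about pivot ~20 mm below the pans; t>0: a down
    r=[]
    for c,s in(([.6315,.104],1),([.596,-.103],-1)):
        for i in(-1,1):
            for j in(-1,1):
                m=(np.array([.6315,.104])+[.596,-.103])/2; q=np.r_[np.array(c)+out*.05*i+xv*.05*j,.084]
                l=(q[:2]-m)@out; h=.02; L=l*np.cos(t)+h*np.sin(t); q[:2]+=(L-l)*out; q[2]+=-l*np.sin(t); r.append(q)
    return np.array(r)
p0=proj(S,P(0));dp=proj(S,P(.05))-p0
ests=[]
for k,p in enumerate(p0):
    q=[cv2.cornerSubPix(g,p.astype(np.float32).reshape(1,1,2).copy(),(4,4),(-1,-1),(3,40,.01))[0,0] for g in(a,b)]
    d=q[1]-q[0]; e=d@dp[k]/(dp[k]@dp[k])*.05; ests.append(e); print(p.round(1),(q[0]-p).round(2),d.round(2),dp[k].round(2),round(e,3))
print("median tilt",np.median(ests))
E
python3 level.py s9.pkl
python3 - <<'E'
from panrel import *
import pickle
w=pickle.load(open("w9.pkl","rb"))
panrel(w,[(208,132),(303,132),(301,222),(210.5,222)],[(238,155),(279,155),(279,220),(237,220)],[.596,-.103],[.167,.986],0,.08)
E
```

```text
[274.9 231.7] [1.4  0.64] [ 0.29 -0.14] [0.3  0.92] -0.002
[256.8 260.5] [-0.1  -0.64] [0.12 0.15] [0.35 0.94] 0.009
[314.1 245.6] [0.42 1.73] [-0.08 -0.53] [-0.05  2.34] -0.011
[298.4 276.4] [0.33 1.22] [0.41 0.19] [0.03 2.34] 0.004
[200.2 205. ] [ 2.33 -3.02] [-3.27  2.11] [ 0.18 -2.1 ] -0.057
[178.4 229.9] [1.11 0.17] [0.89 0.93] [ 0.06 -2.1 ] -0.022
[234.5 217.2] [0.13 2.14] [ 0.04 -0.1 ] [ 0.36 -0.66] 0.007
[214.3 243.9] [0.88 1.11] [0.3  0.26] [ 0.34 -0.65] -0.006
median tilt -0.004207358063626186
[[-48.0, 49.7], [48.0, 49.6], [51.0, -49.8], [-50.8, -49.8]]
[[-15.7, 32.9], [21.3, 32.9], [22.9, -31.1], [-18.0, -31.1]]
block rel pan mm (across,outward) [2.6 1. ]
```

Both pans are loaded, blocks within 4 mm of centre and the balance level to about 0.01-0.02 rad. Next is the right mitre.

Request:
apply_moves:
  commands: [0,0,0,0,0,1,0,0,0,0,0,1,0,0,0,0,0,1,0,0,0,0,0,1,0,0,0,0,0,1,0,0,0,0,0,1,0,0,0,0,0,1,0,0,0,0,0,1,0,0,0,0,0,1,0,0,0,0,0,1,0,0,0,0,0,0.44,0.1,0.92,0,0,0,0,0.1,0.92,0,0,0,0,0.1,0.92,0,0,0,0,0.1,0.92,0,0,0,0,0.1,0.92,0,0,0,0,0.07,0.92,0,0,0,0,0,0,0,0,0,0,0,0,0,0,0,0]
  jaw: 1

```text
clock: 27.45
position: [0.4301, -0.0934, 0.2184]
ee_rot: [-0.0, -0.647, 0.763, 0.0]
contact_force: [0.5, 0.5, 0.4]
width: 0.0851
```

Run:
```python
from h import *
go([.4297,-.0933,.017],np.radians(-99.4))
```

```text
tcp [ 0.4301 -0.0934  0.2184] yaw -1.7354 tilt [-0.0004  0.0002] | turn z units -0.004 shift units [-1.000e-03  1.500e-02  6.713e+00]
```

Request:
apply_moves:
  commands: [0,0,1,0,0,0,0,0,1,0,0,0,0,0,1,0,0,0,0,0,1,0,0,0,0,0,1,0,0,0,0,0,1,0,0,0,0,0,0.7,0,0,0,0,0,0,0,0,0,0,0,0,0,0,0]

```text
clock: 28.35
position: [0.4313, -0.0937, 0.0176]
ee_rot: [-0.0, -0.647, 0.763, 0.0]
contact_force: [0.0, 0.1, 0.4]
width: 0.085
```

Request:
apply_moves:
  commands: [0,0,0,0,0,0,0,0,0,0,0,0,0,0,0,0,0,0,0,0,0,0,0,0,0,0,0,0,0,0,0,0,0,0,0,0,0,0,0,0,0,0,0,0,0,0,0,0,0,0,0,0,0,0,0,0,0,0,0,0]
  jaw: -1

```text
clock: 29.35
position: [0.4312, -0.0938, 0.0189]
ee_rot: [0.0, -0.647, 0.763, -0.001]
contact_force: [-0.5, -0.1, 7.4]
width: 0.0342
```

Request:
apply_moves:
  commands: [0,0,-1,0,0,0,0,0,-1,0,0,0,0,0,-1,0,0,0,0,0,-1,0,0,0,0,0,-1,0,0,-0.7,0,0,0,0,0,-0.74,0,0,0,0,0,0]

```text
clock: 30.05
position: [0.4308, -0.0936, 0.169]
ee_rot: [-0.0, 0.725, -0.689, 0.001]
contact_force: [0.4, -0.3, 0.2]
width: 0.0344
```

Run:
```python
from h import *
go([.4953,-.4377,.16],np.radians(-87)); print(manip.get_state()["width"])
```

```text
tcp [ 0.4308 -0.0936  0.169 ] yaw -1.5192 tilt [ 0.0021 -0.0009] | turn z units -0.005 shift units [11.567 -1.548  0.299]
0.03439844387675698
```

Request:
apply_moves:
  commands: [0.96,-0.13,0,0,0,0,0.96,-0.13,0,0,0,0,0.96,-0.13,0,0,0,0,0.96,-0.13,0,0,0,0,0.96,-0.13,0,0,0,0,0.96,-0.13,0,0,0,0,0.96,-0.13,0,0,0,0,0.96,-0.13,0,0,0,0,0.96,-0.13,0,0,0,0,0.96,-0.13,0,0,0,0,0.96,-0.13,0,0,0,0,0.96,-0.13,0,0,0,0,0,0,0,0,0,0,0,0,0,0,0,0]

```text
clock: 31.45
position: [0.4944, -0.4359, 0.1663]
ee_rot: [-0.0, 0.724, -0.69, -0.002]
contact_force: [-0.6, 0.6, -0.4]
width: 0.0342
```

Run:
```python
from h import *
import pickle
go([.4953,-.4377,.026],np.radians(-87)); print(manip.get_state()["width"])
w=shot("wrist","pics/w10.png");pickle.dump(w,open("w10.pkl","wb"))
```

```text
tcp [ 0.4944 -0.4359  0.1663] yaw -1.5217 tilt [-0.0021  0.0028] | turn z units -0.022 shift units [ 0.062 -0.028  4.676]
0.03421720107109011
```

View pics/w10.png

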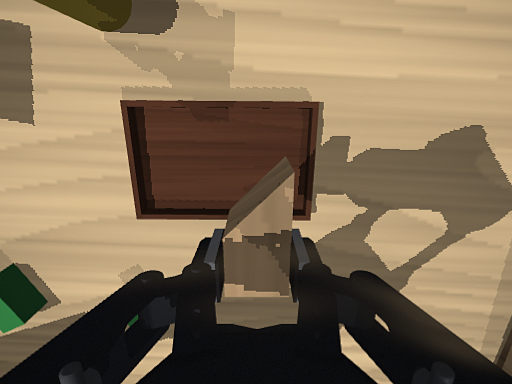

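Run:
```python
from h import *
import pickle
w=pickle.load(open("w10.pkl","rb"))
t=plane(w,[(121.5,101),(323,103),(310,220),(136,219)],.025);print(t.round(4),t.mean(0))
# piece top face tip & square-end corners at z top
z=pose()[2,3]-.018+.04
print(plane(w,[(294,172),(224,232),(293,297),(225,297)],z).round(4))
```

```text
[[ 0.5679 -0.2968  0.025 ]
 [ 0.5759 -0.4986  0.025 ]
 [ 0.4479 -0.4997  0.025 ]
 [ 0.4389 -0.2999  0.025 ]] [ 0.50763536 -0.39875571  0.025     ]
[[ 0.5439 -0.4511  0.1887]
 [ 0.5118 -0.4195  0.1887]
 [ 0.475  -0.4569  0.1887]
 [ 0.4731 -0.4205  0.1887]]
```

Request:
apply_moves:
  commands: [0,0,1,0,0,0,0,0,1,0,0,0,0,0,1,0,0,0,0,0,1,0,0,0,0,0,0.4,0,0,0,0,0,0.22,0,0,0,0,0,0,0,0,0,0,0,0,0,0,0]

```text
clock: 32.3
position: [0.4959, -0.4368, 0.0309]
ee_rot: [0.0, 0.725, -0.689, 0.001]
contact_force: [-0.3, 0.0, -0.1]
width: 0.0345
```

Request:
apply_moves:
  commands: [0,0,0,0,0,0,0,0,0,0,0,0,0,0,0,0,0,0,0,0,0,0,0,0,0,0,0,0,0,0,0,0,-1,0,0,0,0,0,-1,0,0,0,0,0,-1,0,0,0,0,0,-1,0,0,0,0,0,-1,0,0,0.33,0,0,0,0,0,0]
  jaw: 0.05

```text
clock: 33.4
position: [0.4971, -0.4383, 0.1847]
ee_rot: [0.0, 0.708, -0.706, 0.005]
contact_force: [0.7, -0.9, 0.5]
width: 0.0447
```

Run:
```python
from h import *
go([.430,.0034,.175],np.radians(-90))
```

```text
tcp [ 0.4971 -0.4383  0.1847] yaw -1.5691 tilt [ 0.0066 -0.0073] | turn z units 0.011 shift units [-14.724   2.236   0.323]
```

Request:
apply_moves:
  commands: [-0.98,0.15,0,0,0,0,-0.98,0.15,0,0,0,0,-0.98,0.15,0,0,0,0,-0.98,0.15,0,0,0,0,-0.98,0.15,0,0,0,0,-0.98,0.15,0,0,0,0,-0.98,0.15,0,0,0,0,-0.98,0.15,0,0,0,0,-0.98,0.15,0,0,0,0,-0.98,0.15,0,0,0,0,-0.98,0.15,0,0,0,0,-0.98,0.15,0,0,0,0,-0.98,0.15,0,0,0,0,-0.98,0.15,0,0,0,0,-0.98,0.15,0,0,0,0,0,0,0,0,0,0,0,0,0,0,0,0]
  jaw: 1

```text
clock: 35.1
position: [0.4263, 0.0049, 0.179]
ee_rot: [0.0, 0.709, -0.706, 0.0]
contact_force: [0.7, 0.2, -0.5]
width: 0.0855
```

Run:
```python
from h import *
go([.430,.0034,.017],np.radians(-90))
```

```text
tcp [0.4263 0.0049 0.179 ] yaw -1.5665 tilt [-0.0005 -0.0006] | turn z units 0.029 shift units [ 0.05  -0.125  5.4  ]
```

Request:
apply_moves:
  commands: [0.05,-0.12,1,0,0,0,0,0,1,0,0,0,0,0,1,0,0,0,0,0,1,0,0,0,0,0,1,0,0,0,0,0,0.4,0,0,0,0,0,0,0,0,0,0,0,0,0,0,0]

```text
clock: 35.9
position: [0.4307, 0.0023, 0.0174]
ee_rot: [0.0, 0.708, -0.707, 0.0]
contact_force: [-0.5, 0.5, 1.7]
width: 0.0855
```

Request:
apply_moves:
  commands: [0,0,0,0,0,0,0,0,0,0,0,0,0,0,0,0,0,0,0,0,0,0,0,0,0,0,0,0,0,0,0,0,0,0,0,0,0,0,0,0,0,0,0,0,0,0,0,0,0,0,0,0,0,0,0,0,0,0,0,0]
  jaw: -1

```text
clock: 36.9
position: [0.4308, 0.0031, 0.0181]
ee_rot: [-0.0, 0.708, -0.706, 0.001]
contact_force: [-0.7, 0.2, 6.5]
width: 0.0344
```

Request:
apply_moves:
  commands: [0,0,-1,0,0,0,0,0,-1,0,0,0,0,0,-1,0,0,0,0,0,-1,0,0,0,0,0,-1,0,0,-0.3,0,0,0,0,0,0,0,0,0,0,0,0]

```text
clock: 37.6
position: [0.4302, 0.0032, 0.1676]
ee_rot: [-0.0, 0.724, -0.69, 0.0]
contact_force: [0.6, -0.7, -0.2]
width: 0.0344
```

Run:
```python
from h import *
go([.5207,-.352,.16],np.radians(-87)); print(manip.get_state()["width"])
```

```text
tcp [0.4302 0.0032 0.1676] yaw -1.5237 tilt [ 0.0011 -0.0002] | turn z units -0.035 shift units [11.982 -2.394  0.254]
0.03436415187091479
```

Request:
apply_moves:
  commands: [1,-0.2,0,0,0,0,1,-0.2,0,0,0,0,1,-0.2,0,0,0,0,1,-0.2,0,0,0,0,1,-0.2,0,0,0,0,1,-0.2,0,0,0,0,1,-0.2,0,0,0,0,1,-0.2,0,0,0,0,1,-0.2,0,0,0,0,1,-0.2,0,0,0,0,1,-0.2,0,0,0,0,1,-0.2,0,0,0,0,0,0,0,0,0,0,0,0,0,0,0,0]

```text
clock: 39.0
position: [0.5181, -0.3526, 0.1649]
ee_rot: [-0.0, 0.723, -0.691, -0.002]
contact_force: [0.0, 0.7, -0.6]
width: 0.0343
```

Run:
```python
from h import *
go([.5207,-.352,.0255],np.radians(-87)); print(manip.get_state()["width"])
w=shot("wrist","pics/w11.png")
```

```text
tcp [ 0.5181 -0.3526  0.1649] yaw -1.5248 tilt [-0.0035  0.0034] | turn z units -0.043 shift units [-0.014 -0.087  4.647]
0.034251964174232014
```

View pics/w11.png

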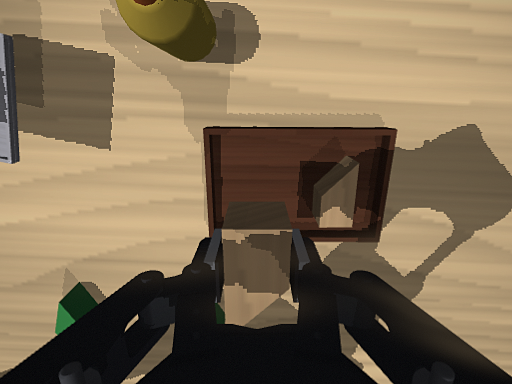

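Request:
apply_moves:
  commands: [0,-0.08,1,0,0,0,0,0,1,0,0,0,0,0,1,0,0,0,0,0,1,0,0,0,0,0,0.4,0,0,0,0,0,0.25,0,0,0,0,0,0.05,0,0,0,0,0,0,0,0,0]

```text
clock: 39.85
position: [0.5222, -0.3533, 0.0275]
ee_rot: [-0.0, 0.724, -0.69, 0.001]
contact_force: [-0.6, -0.0, -0.4]
width: 0.035
```

Request:
apply_moves:
  commands: [0,0,0,0,0,0,0,0,0,0,0,0,0,0,0,0,0,0,0,0,0,0,0,0,0,0,0,0,0,0,0,0,-1,0,0,0,0,0,-1,0,0,0,0,0,-1,0,0,0,0,0,-1,0,0,0,0,0,-1,0,0,0,0,1,-1,0,0,0,0,1,-1,0,0,0,0,1,0,0,0,0,0,1,0,0,0,0,0,0,0,0,0,0]
  jaw: 0.05

```text
clock: 41.35
position: [0.3984, -0.3582, 0.237]
ee_rot: [0.001, 0.723, -0.691, -0.001]
contact_force: [0.5, -0.3, 0.1]
width: 0.0448
```

```bash
python3 - <<'E'
from h import *
import pickle
S=shot("scene","pics/s12.png");pickle.dump(S,open("s12.pkl","wb"));w=shot("wrist","pics/w12.png");T=shot("top")
cv2.imwrite("pics/m12.png",np.vstack([np.hstack([cv2.resize(w["frame"],(400,300)),cv2.resize(T["frame"],(400,300))]),cv2.resize(S["frame"][150:290,70:450],(800,295))])[:,:,::-1])
E
python3 level.py s12.pkl|tail -1
```

```text
median tilt 0.0012005428528749018
```

View pics/m12.png

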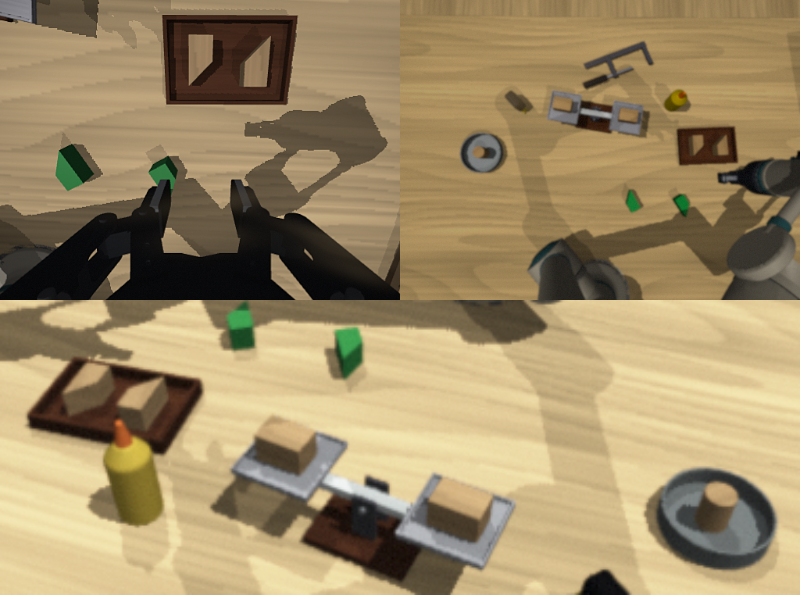

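All is in place: both mitres lie flat in the tray, the round piece stands in the tub, both blocks are centred on the pans, and the glue bottle is standing. The robot is clear, so I am handing in.

```bash
python3 -c "
from rig import manip
print(manip.sign_off(), manip.get_state()['clock'])"
```

```text
the job is handed in; nothing more can be done
the job is handed in; nothing more can be done
```

The five offcuts are sorted and the job is handed in, at about 41 s of the 144 s allowed; sign-off gives no verdict.

- **Mitred pieces and round piece:** In the last pictures both mitred pieces lie flat in the tray, and the round piece stands upright well inside the tub. The green look-alikes were not touched, and the glue bottle is standing.
- **Blocks on the balance:** The blocks measured about 4 mm (left pan) and 3 mm (right pan) from their pan centres, against the 20 mm allowed. I measured these just after placing each block and only checked them by eye at the end.
- **Level:** The last median tilt estimate is about 0.001 rad, against the 0.06 rad limit. I did not look at the spread of that reading. In the earlier one, single corners scattered by about 0.02 rad, with one badly tracked corner at 0.057.
- **Disagreements:**
  - Colour masks could not separate the wood pieces from the bench, so I picked their corners by eye on an enlarged crop and refined them.
  - The tub centre estimates differed by about 1 cm and the tray centre by about 6 mm, both within the room available.
  - Each time the gripper closed on a piece lying on the bench, it read 6 to 7 N upward, which I did not explain; it is far below the limits.

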